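Hang the lift-off guard door on the blow-off box

TASK

Take the yellow-framed guard door, the one with the two hinge knuckles, out of the wooden rack by its black handle and lower it onto the two hinge pins of the blow-off box. Keep hold of it until both knuckles are fully down on their pins, then let go so that it hangs upright and still; leave the blue guard and the steel hub where they are.

Things in the scene. Friction and masses are not known exactly. Their poses are not given: they have to be found in the camera images.
- guard: The door to hang: clear window 140 mm wide (y), 95 tall, in a yellow frame 8 thick (x); 0.2-0.45 kg; z up, origin mid lower edge; alike front/back, left/right. Yellow top rail 220 long, 27 thick, z 95-110. Black handle 14 thick (x), 60 wide, z 110-145: grip it from above, fingers closing along x. Starts upright in a slot 13 wide of a wooden rack, slot floor 10 and ribs 40 above the table.
- knuckle_line (a point): Midpoint between the guard's two steel hinge knuckles, 89 mm above its origin, guard's axes. Knuckles lie under the rail ends at y = 85-110 mm either side: slots 15 wide (x), open downwards, closed on top by the rail 6 mm above this point, cheeks flaring from 15 mm below this point to a mouth about 37 wide, 27 mm below it. Fully seated, this point lies on the pin line.
- station: Blow-off box fixed to the bench, grey, open top and front. Origin on the table midway between its two green posts (22 mm square, 140 high, inner faces 270 apart); x into the box, y along the open front, where the door hangs, door's y along it either way round. Side walls 86 high, back wall 66 high at x = 178, floor 6.
- pin_line (a point): Midpoint of the two hinge pins on their common axis, 125 mm above the table, station's axes. The steel pins, 12 mm in diameter, point inwards along y from the posts to y = 85 and -85 mm; the door's window passes through the 170 mm gap between their ends.
- blue_guard: Bystander: solid blue guard of the same height with the same black handle, but no hinge knuckles and a rail only 140 mm long, in the rack's other slot, 110 mm away. Origin at the middle of its lower edge.
- hub: Bystander: turned steel hub, 72 mm across, 36 high, on the floor of the blow-off box. Origin at the centre of its underside.

How it is judged:
By the outcome, as a careful person would: the job done as asked, in the order asked, and still so for the second after the job is handed in, with the robot touching nothing.
It also fails if it takes over 45 s, if anything falls off the work surface, if the arm or the gripper's body presses on something with over 40 N, if the wrist force passes 120 N, or if a joint passes its speed limit or range.

ROBOT

A 6-joint arm with a two-finger parallel gripper is mounted at the origin on the work surface. World frame = base frame: x ahead of the robot, y to its left, z up, the work surface at z = 0. Lengths are in mm, angles in rad, forces in N, time in s.
With the tool pointing down it reaches from about 425 to 950 mm from the base axis. Payload 3.5 kg.
Tool frame: the origin (TCP) lies midway between the tips of the shut fingers; the grasp point (between the pads) lies 19 mm behind it (arm.grip_depth is the distance from the TCP to the grasp point, in mm); z points along the fingers, y is the line along which they close (so a half turn about z gives the same grasp; the last joint's range is limited). The gripper opens to 85 mm and grips with 20 to 120 N. Pads are 22 mm wide; open, the fingers measure 114 mm over their backs; the gripper's body (76 mm by 85 mm) begins 54 mm behind the grasp point. The pads swing forward as they close: fully open they stand 13 mm farther back than shut.
Start: joints at [-1.328, 0.286, 1.577, -0, 1.279, -0.15], TCP at [258.396, -623.569, 231.325] pointing down, gripper open.
Joint ranges: [-2.77, 2.77], [-0.9, 2.22], [0.21, 2.48], [-1.53, 4.67], [0.24, 2.81], [-2.84, 2.84]. Speed limits (rad/s): [2.79, 2.79, 3.14, 3.14, 3.14, 3.14].

INTERFACE

Orientations are given as a unit quaternion [x, y, z, w].
In Python, from station import arm, capture, get_obs gives the robot as it stands (arm), with the cameras as plain functions and the readings as plain functions.
- The arm moves only by the shell command python3 shift.py 'ROWS' [OPENING] [FORCE]. ROWS is one flat JSON list of numbers that holds 1 to 12 rows one after another, with no inner brackets; each row has 6 numbers: dx, dy, dz in shares of the most that a row can go, 1 being 50 mm, then a rotation vector rx, ry, rz in fractions of the full range, 1 being 4 rad; each row shifts and turns the commanded pose from where the row before left it, along the tool's axes as they then stand; what a row does not reach is not made up. A row lasts 1/10 s, in which the tool goes at most 50 mm and 0.15 rad, less where a joint would pass 70% of its speed; a pose out of reach is approached as far as the arm can. OPENING is the finger opening in mm, set as the command begins (- or left out keeps the last). The fingers move at their own pace and stop on an object; FORCE is the grip in N (left out, the last holds). Time passes only in rows, so rows that do not move let the fingers close. It prints the time, the measured TCP pose, the force, the opening and the grip force at its end. Shift and turn numbers lie between -1 and 1, and a call with a number outside is refused. Input that does not fit is refused with a message, and nothing moves.
- get_obs(): the state, without advancing time (a new reading comes with each control period).
- capture(name): name is "scene" or "top" or "wrist"; returns a dict with "frame" (420x560x3 uint8, blue, green, red), "fx", "fy", "cx", "cy" (pixels), "R" (3x3) and "t" (3): a world point X has camera coordinates R X + t; the wrist camera has in their place "tool_from_camera" (4x4, takes a point from camera to tool coordinates, whose origin is the TCP and whose axes are the flange's). Camera axes: x right, y down, z forward; pixel columns grow to the right and rows downward; lengths in mm; the calibration is good to about 2 mm. A picture is of the moment at which its call begins: read the wrist's pose just before it. There is no depth.
- arm.finish_job(): hands the job in; it is judged then, once.
The state is a dict: "time_s": time; "joint_pos": joint angles; "qd": joint speeds; "joint_torque": joint torques, N m; "position": TCP position; "ee_rot": TCP orientation; "ft_force": force on the tool from outside, world axes, zero at the start; "moment": the same for the moment, N m; "gripper_width": finger opening in mm; "gripper_force": force on a finger pad.
Only numpy, scipy, OpenCV 4.12 (cv2) and the standard library are available. Lean on these libraries where they do the work, as an engineer would, in place of code of your own. Each camera call takes 0.05 s, during which the arm holds its last target. There are 200 camera calls.

## Working session

There is one attempt and no reset: what is moved stays moved. The work goes in short steps, Python scripts to look and compute and a shell command to move; the robot and the scene stay as the last step left them, time stands still between calls to the robot, and variables do not carry over. Pictures are saved under pics/ and viewed, at most 13 in all, crops included, and the job is handed in when it is done.

```bash
ls; mkdir -p pics; python3 - <<'E'
from station import arm, capture, get_obs
import cv2,pickle
o=get_obs();print(o['time_s'],o['position'],o['ee_rot'],o['gripper_width'])
d={n:capture(n) for n in("scene","top")}
pickle.dump(d,open('cap0.pkl','wb'))
for n in d:
    cv2.imwrite(f'pics/{n}0.png',d[n]['frame']);c=d[n]
    print(n,c['fx'],c['fy'],c['cx'],c['cy'],(-c['R'].T@c['t']).round(0))
E
```

```text
pics
shift.py
station.py
0.0 [ 258.24300701 -622.90506586  229.88370036] [ 9.80773082e-01  1.95147682e-01 -6.72903210e-05 -1.24056289e-03] 85.10768772705768
scene 481.0921064798959 481.0921064798959 276.34643144537097 211.889557494338 [1034.  -36.  818.]
top 394.5712127593943 394.5712127593943 273.0594292951845 205.37632484540111 [477. -13. 748.]
```

View pics/scene0.png

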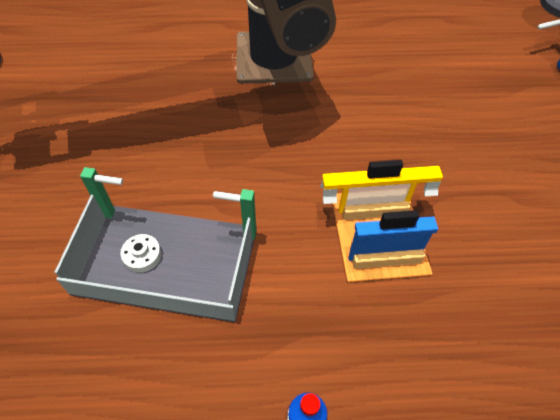

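View pics/top0.png

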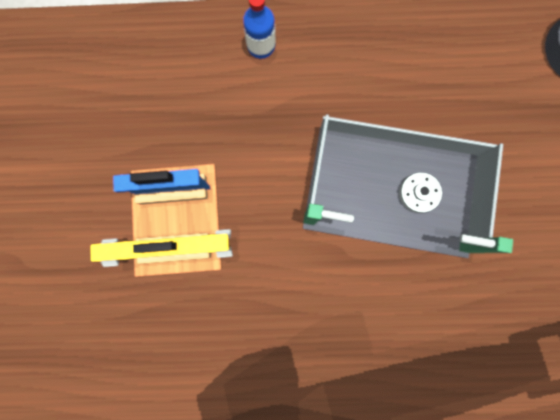

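The scene view shows the yellow guard's handle near (385,168), and the pins near (96-122,180) and (215-242,196). In the top view the handle is at (155,246) and the posts are at (315,213) and (487,243). I'll enlarge these areas to get exact corners.

```bash
cat > h.py <<'E'
import numpy as np,cv2,pickle
def ray(c,p):
    d=c['R'].T@np.array([(p[0]-c['cx'])/c['fx'],(p[1]-c['cy'])/c['fy'],1.]);return -c['R'].T@c['t'],d/np.linalg.norm(d)
def onz(c,p,z):
    o,d=ray(c,p);return o+d*(z-o[2])/d[2]
def tri(a,p,b,q):
    o,d=ray(a,p);m,e=ray(b,q)
    s=np.linalg.lstsq(np.c_[d,-e],m-o,rcond=None)[0];A=o+s[0]*d;B=m+s[1]*e
    return (A+B)/2,np.linalg.norm(A-B)
def blobs(m,amin=40):
    n,l,s,ce=cv2.connectedComponentsWithStats(m.astype(np.uint8))
    return [(s[i],ce[i].round(1),cv2.boxPoints(cv2.minAreaRect(np.argwhere(l==i)[:,::-1].astype(np.float32))).round(1)) for i in range(1,n) if s[i][4]>=amin]
E
python3 - <<'E'
from h import *
d=pickle.load(open('cap0.pkl','rb'))
def crop(n,x,y,w,h,k): return cv2.resize(d[n]['frame'][y:y+h,x:x+w],None,fx=k,fy=k,interpolation=cv2.INTER_CUBIC)
a=np.hstack([crop('top',85,225,160,50,5)])          # rail
b=np.hstack([crop('top',300,195,60,40,5),crop('top',455,220,60,40,5)])
b=np.hstack([b,np.zeros((200,200,3),np.uint8)])
cv2.imwrite('pics/top_crop.png',np.vstack([a,b]))
a=crop('scene',315,150,160,60,5)
b=np.hstack([crop('scene',75,160,60,40,5),crop('scene',205,180,60,40,5),np.zeros((200,200,3),np.uint8)])
cv2.imwrite('pics/scene_crop.png',np.vstack([a,b]))
for n in d:
    hsv=cv2.cvtColor(d[n]['frame'],cv2.COLOR_BGR2HSV);H,S,V=cv2.split(hsv)
    for nm,m in dict(yellow=(H>22)&(H<34)&(S>150)&(V>120),green=(H>45)&(H<85)&(S>100)&(V>50),black=(V<45)&(S<120)).items():
        for s,c,bx in blobs(m):
            print(n,nm,s[4],c,bx.tolist())
E
```

```text
scene yellow 1196 [381.2 176.1] [[322.5, 173.5], [441.29998779296875, 165.0], [442.20001220703125, 177.60000610351562], [323.3999938964844, 186.0]]
scene green 631 [ 97.3 191.7] [[78.0, 170.89999389648438], [91.69999694824219, 164.3000030517578], [116.19999694824219, 214.5], [102.5, 221.10000610351562]]
scene green 438 [247.9 208.7] [[240.1999969482422, 190.10000610351562], [252.89999389648438, 189.39999389648438], [255.39999389648438, 237.89999389648438], [242.6999969482422, 238.5]]
scene black 160 [287.1   3.2] [[277.0, 0.0], [303.0, 0.0], [303.0, 9.0], [277.0, 9.0]]
scene black 93 [549.5   7.9] [[538.7000122070312, 2.9000000953674316], [542.0999755859375, -1.5], [560.5999755859375, 13.0], [557.0999755859375, 17.399999618530273]]
scene black 1506 [265.7  44. ] [[226.89999389648438, 24.0], [256.29998779296875, 2.700000047683716], [297.1000061035156, 58.900001525878906], [267.6000061035156, 80.19999694824219]]
scene black 1471 [306.1  28.9] [[275.3999938964844, 22.799999237060547], [319.3999938964844, 0.800000011920929], [336.3999938964844, 34.79999923706055], [292.3999938964844, 56.
[... 404 characters left out ...]
.9000015258789, 241.3000030517578], [177.8000030517578, 238.6999969482422], [178.39999389648438, 252.89999389648438], [117.5, 255.60000610351562]]
top yellow 43 [ 93.6 253. ] [[91.0, 244.0], [99.0, 244.0], [99.0, 261.0], [91.0, 261.0]]
top green 230 [313.  213.4] [[304.70001220703125, 221.60000610351562], [306.70001220703125, 203.89999389648438], [321.3999938964844, 205.5], [319.3999938964844, 223.3000030517578]]
top green 312 [491.5 246.2] [[461.0, 238.0], [511.0, 238.0], [511.0, 251.0], [461.0, 251.0]]
top black 98 [156.  179.7] [[135.60000610351562, 177.1999969482422], [170.6999969482422, 173.6999969482422], [171.3000030517578, 179.89999389648438], [136.1999969482422, 183.39999389648438]]
```

View pics/top_crop.png

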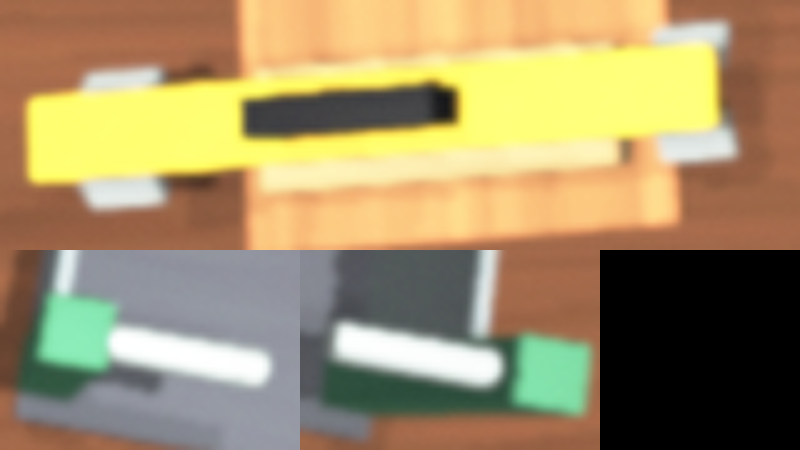

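View pics/scene_crop.png

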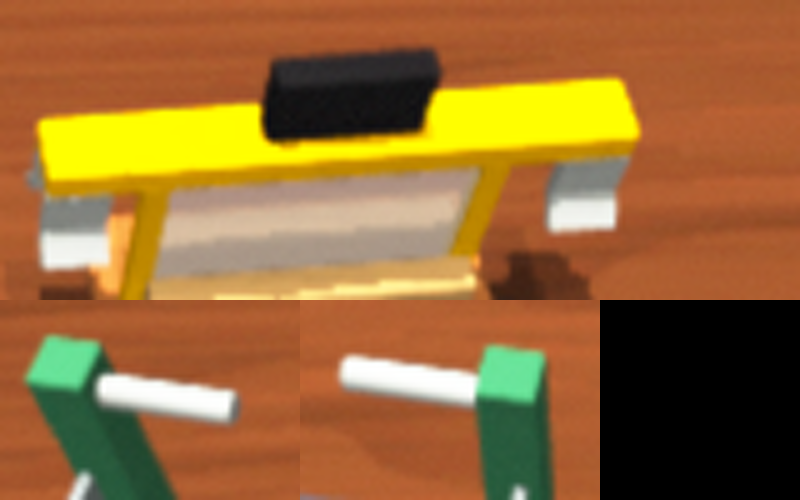

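The crops show clear corners on the rail, the handle top, the post tops and the pin tips. In the top crop the rail's top face runs from (28,97)/(29,183) to (716,43)/(718,130), and the scene crop shows the same corners. I'll triangulate these next.

```bash
cat >> h.py <<'E'
E
python3 - <<'E'
from h import *
d=pickle.load(open('cap0.pkl','rb'));T,S=d['top'],d['scene']
P={}
for k,t,s in [('railA-',(90.8,261.6),(439.4,166)),('railA+',(90.6,244.4),(442.6,176)),('railB-',(228.6,251),(322.6,174)),('railB+',(228.2,233.6),(324.6,186.6)),
 ('hA-',(134,252.4),(402,160)),('hA+',(133.6,245.2),(402.4,164.4)),('hB-',(171.4,249.4),(370,162)),('hB+',(171.4,242.2),(369,167)),
 ('postA',(315.6,211.6),(247.4,195)),('postB',(505.7,244.8),(88.2,172.4)),('tipA',(353.5,218.4),(213.4,194.2)),('tipB',(462,238),(122.4,181.2))]:
    P[k],e=tri(T,t,S,s);print(k,P[k].round(1),'gap',round(e,1),'top-on-z',onz(T,t,{'r':120,'h':155,'p':140,'t':125}[k[0]])[:2].round(1),'scene',onz(S,s,{'r':120,'h':155,'p':140,'t':125}[k[0]])[:2].round(1))
for a,b in (('railA','railB'),('hA','hB')):
    A=(P[a+'-']+P[a+'+'])/2;B=(P[b+'-']+P[b+'+'])/2
    print(a,'mid',((A+B)/2).round(1),'len',np.linalg.norm(A-B).round(1),'yaw',np.arctan2(*( (A-B)[[1,0]])).round(4))
for a,b in (('postA','postB'),('tipA','tipB')):
    A,B=P[a],P[b];print(a,'mid',((A+B)/2).round(1),'len',np.linalg.norm(A-B).round(1),'yaw',np.arctan2(*((A-B)[[1,0]])).round(4))
from station import arm, capture, get_obs
print(capture('wrist')['tool_from_camera'].round(3))
from scipy.spatial.transform import Rotation as R
print(R.from_quat(get_obs()['ee_rot']).as_matrix().round(3))
E
```

```text
railA- [473.2 294.  118.7] gap 1.8 top-on-z [473.3 292.3] scene [474.  294.4]
railA+ [500.5 292.5 123.3] gap 1.3 top-on-z [500.6 293.4] scene [497.7 294.8]
railB- [483.7  73.2 118.7] gap 2.3 top-on-z [483.6  71.9] scene [484.6  74.2]
railB+ [511.4  74.  116.8] gap 3.0 top-on-z [511.2  72.1] scene [513.7  75. ]
hA- [485.4 212.3 153.9] gap 3.7 top-on-z [485.3 210. ] scene [485.8 213.9]
hA+ [496.2 211.7 155. ] gap 1.8 top-on-z [496.2 210.7] scene [495.9 212.7]
hB- [488.2 154.7 154.7] gap 2.4 top-on-z [488.2 153.3] scene [488.2 155.8]
hB+ [499.  153.  154.4] gap 1.0 top-on-z [499.  153.4] scene [499.5 152.4]
postA [540.3 -65.4 138.3] gap 2.6 top-on-z [540.  -66.6] scene [541.7 -64.1]
postB [ 480.6 -349.9  140.6] gap 2.4 top-on-z [ 480.5 -351.6] scene [ 480.7 -348.9]
tipA [ 528.7 -125.6  128. ] gap 1.9 top-on-z [ 528.9 -127.1] scene [ 526.7 -125.1]
tipB [ 493.1 -290.9  128.1] gap 2.8 top-on-z [ 493.1 -293.8] scene [ 491.3 -290.5]
railA mid [492.2 183.4 119.4] len 219.9 yaw 1.6195
hA mid [492.2 182.9 154.5] len 58.2 yaw 1.6193
postA mid [ 510.5 -207.7  139.5] len 290.7 yaw 1.3641
tipA mid [ 510.9 -208.2  128.1] len 169.0 yaw 1.3586
[[-0.00000e+00 -9.51000e-01 -3.09000e-01  7.79430e+01]
 [ 1.00000e+00 -0.00000e+00  1.00000e-03 -2.26000e-01]
 [-1.00000e-03 -3.09000e-01  9.51000e-01 -1.42884e+02]
 [ 0.00000e+00  0.00000e+00  0.00000e+00  1.00000e+00]]
[[ 0.924  0.383 -0.   ]
 [ 0.383 -0.924  0.002]
 [ 0.    -0.002 -1.   ]]
```

The measurements agree with the given sizes: rail length 219.9, post spacing 290.7, handle top at z 154.5 and pin tips 169 apart. The handle is at (492.2,183) with its yaw 0.049 off world, and the station is at (510.6,-208) with yaw -0.208. I'll go round the base first, then turn the tool.

Units first: shifts go in shares of 50 mm and turns go in shares of 4 rad. So 38.6 mm is 0.772, -29.8 mm is -0.596.

```bash
python3 shift.py '[0.772, -0.596, -0.06, 0, 0, 0, 0.772, -0.596, -0.06, 0, 0, 0, 0.772, -0.596, -0.06, 0, 0, 0, 0.772, -0.596, -0.06, 0, 0, 0, 0.772, -0.596, -0.06, 0, 0, 0, 0.772, -0.596, -0.06, 0, 0, 0, 0.772, -0.596, -0.06, 0, 0, 0, 0.772, -0.596, -0.06, 0, 0, 0, 0.772, -0.596, -0.06, 0, 0, 0, 0.772, -0.596, -0.06, 0, 0, 0]' 85
python3 shift.py '[0, 0, 0, 0, 0, -0.034, 0, 0, 0, 0, 0, -0.034, 0, 0, 0, 0, 0, -0.034, 0, 0, 0, 0, 0, -0.034, 0, 0, 0, 0, 0, -0.034, 0, 0, 0, 0, 0, -0.034, 0, 0, 0, 0, 0, -0.034, 0, 0, 0, 0, 0, -0.034, 0, 0, 0, 0, 0, -0.034, 0, 0, 0, 0, 0, 0]'
cat >> h.py <<'E'
from scipy.spatial.transform import Rotation as Ro
def go(x,y,z,yaw):
    "offset in tool axes (rotation LAST) to put TCP at x,y,z with tool y at angle yaw, z down"
    from station import arm, capture, get_obs
    o=get_obs();M=Ro.from_quat(o['ee_rot']);c,s=np.cos(yaw),np.sin(yaw)
    D=np.array([[-s,c,0],[c,s,0],[0,0,-1.]]).T
    D=np.array([[-s,c,0],[c,s,0],[0,0,-1.]]).T
    print('t',round(o['time_s'],2),'pos',o['position'].round(1) if hasattr(o['position'],'round') else o['position'],'d',M.inv().apply(np.array([x,y,z])-o['position']).round(1),'rv',(M.inv()*Ro.from_matrix(D)).as_rotvec().round(4),'w',o['gripper_width'],'F',np.round(o['ft_force'],1),np.round(o['moment'],2))
E
python3 -c "
from h import *
go(492.2,183,260,.0487)"
```

```text
time_s: 1.15
position: [501.4, -198.5, 261.3]
ee_rot: [0.981, 0.195, 0.0, 0.0]
ft_force: [1.0, -0.3, -0.0]
gripper_width: 84.6
gripper_force: 0.0
time_s: 2.15
position: [500.7, -200.4, 261.0]
ee_rot: [0.691, 0.723, -0.0, -0.0]
ft_force: [0.3, 0.2, 0.2]
gripper_width: 85.0
gripper_force: 0.0
t 2.15 pos [ 500.7 -200.4  261. ] d [383.4   9.1   1.1] rv [-0.0006 -0.0004 -0.0028] w 85.02487857214193 F [0.3 0.2 0.2] [-0.01 -0.03 -0.01]
```

To row units: 42.6 mm is 0.852, 1 mm is 0.02, -0.003 rad is -0.0008.

```bash
python3 shift.py '[0.852, 0.02, 0, 0, 0, 0, 0.852, 0.02, 0, 0, 0, 0, 0.852, 0.02, 0, 0, 0, 0, 0.852, 0.02, 0, 0, 0, 0, 0.852, 0.02, 0, 0, 0, 0, 0.852, 0.02, 0, 0, 0, 0, 0.852, 0.02, 0, 0, 0, 0, 0.852, 0.02, 0, 0, 0, 0, 0.852, 0.02, 0, 0, 0, -0.0008, 0, 0, 0, 0, 0, 0, 0, 0, 0, 0, 0, 0]'
python3 - <<'E'
from h import *
from station import arm, capture, get_obs
go(492.2,183,125,.0487)
o=get_obs();c=capture('wrist')
B=np.eye(4);B[:3,:3]=Ro.from_quat(o['ee_rot']).as_matrix();B[:3,3]=o['position']
W=np.linalg.inv(B@np.array(c['tool_from_camera']));c=dict(c,R=W[:3,:3],t=W[:3,3]);pickle.dump(c,open('w1.pkl','wb'))
f=c['frame'].copy()
P=np.array([[492.2,183,155]]);q=W[:3,:3]@P[0]+W[:3,3];print('predicted handle px',c['fx']*q[0]/q[2]+c['cx'],c['fy']*q[1]/q[2]+c['cy'])
cv2.imwrite('pics/w1.png',f)
E
```

```text
time_s: 3.25
position: [491.9, 183.6, 261.0]
ee_rot: [0.689, 0.724, -0.0, 0.0]
ft_force: [0.6, 0.8, 0.1]
gripper_width: 84.9
gripper_force: 0.0
t 3.25 pos [491.9 183.6 261. ] d [ -0.6   0.3 136. ] rv [-0.0005  0.0006  0.0005] w 84.91870223193453 F [0.6 0.8 0.1] [-0.01 -0.    0.01]
predicted handle px 285.70857527053477 202.90638995281196
```

View pics/w1.png

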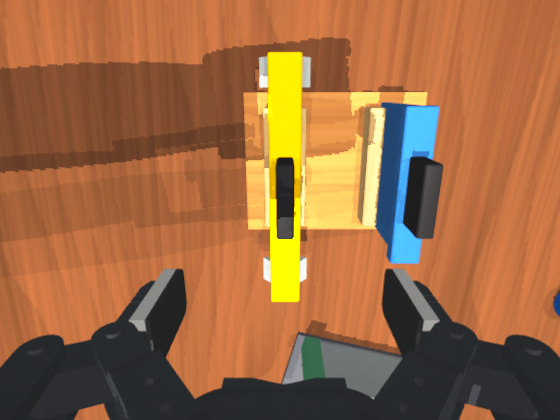

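The wrist view shows the handle centred at column 285, against a prediction of 285.7, so the fingers straddle it squarely and the blue guard is clear. I'll go down and grip.

To row units: 34 mm is 0.68, 20 mm is 0.4.

```bash
python3 shift.py '[-0.012, 0.006, 0.68, 0, 0, 0, 0, 0, 0.68, 0, 0, 0, 0, 0, 0.68, 0, 0, 0, 0, 0, 0.4, 0, 0, 0, 0, 0, 0.24, 0, 0, 0, 0, 0, 0, 0, 0, 0, 0, 0, 0, 0, 0, 0]' 85
python3 shift.py '[0, 0, 0, 0, 0, 0, 0, 0, 0, 0, 0, 0, 0, 0, 0, 0, 0, 0, 0, 0, 0, 0, 0, 0, 0, 0, 0, 0, 0, 0, 0, 0, 0, 0, 0, 0, 0, 0, 0, 0, 0, 0, 0, 0, 0, 0, 0, 0]' 5 90
```

```text
time_s: 4.0
position: [493.5, 181.8, 128.3]
ee_rot: [0.69, 0.724, 0.001, 0.0]
ft_force: [-0.2, -1.0, -0.2]
gripper_width: 84.7
gripper_force: 0.0
time_s: 4.8
position: [493.0, 182.4, 127.8]
ee_rot: [0.69, 0.724, 0.0, 0.0]
ft_force: [0.2, 0.6, 4.0]
gripper_width: 12.5
gripper_force: 88.6
```

To row units: -22 mm is -0.44, -15 mm is -0.3.

```bash
python3 shift.py '[0, 0, -0.16, 0, 0, 0, 0, 0, -0.3, 0, 0, 0, 0, 0, -0.44, 0, 0, 0, 0, 0, -0.44, 0, 0, 0, 0, 0, -0.44, 0, 0, 0, 0, 0, -0.44, 0, 0, 0, 0, 0, -0.44, 0, 0, 0, 0, 0, -0.3, 0, 0, 0, 0, 0, -0.16, 0, 0, 0, 0, 0, 0, 0, 0, 0, 0, 0, 0, 0, 0, 0]'
python3 -c "
from h import *
go(510.6,-208,284,-.2075)"
```

```text
time_s: 5.9
position: [492.1, 182.2, 282.2]
ee_rot: [0.69, 0.724, -0.001, -0.001]
ft_force: [-0.3, 0.5, -3.2]
gripper_width: 12.3
gripper_force: 88.2
t 5.9 pos [492.1 182.2 282.2] d [-390.7   -0.6   -1.7] rv [-0.0019  0.0005  0.2564] w 12.340909308620136 F [-0.3  0.5 -3.2] [-0.   -0.    0.04]
```

To row units: -42 mm is -0.84, -40 mm is -0.8.

```bash
python3 shift.py '[-0.24, 0, 0, 0, 0, 0, -0.5, 0, 0, 0, 0, 0, -0.76, 0, -0.02, 0, 0, 0, -0.84, 0, 0, 0, 0, 0, -0.84, 0, -0.02, 0, 0, 0, -0.84, -0.012, 0, 0, 0, 0, -0.84, 0, 0, 0, 0, 0, -0.84, 0, 0, 0, 0, 0, -0.8, 0, 0, 0, 0, 0, -0.66, 0, 0, 0, 0, 0, -0.44, 0, 0, 0, 0, 0, -0.214, 0, 0, 0, 0, 0]'
python3 shift.py '[0, 0, 0, 0, 0, 0.0075, 0, 0, 0, 0, 0, 0.015, 0, 0, 0, 0, 0, 0.019, 0, 0, 0, 0, 0, 0.015, 0, 0, 0, 0, 0, 0.0075, 0, 0, 0, 0, 0, 0, 0, 0, 0, 0, 0, 0, 0, 0, 0, 0, 0, 0]'
python3 - <<'E'
from h import *
from station import arm, capture, get_obs
go(510.6,-208,284,-.2075)
d={n:capture(n) for n in("scene","top")};pickle.dump(d,open('cap1.pkl','wb'))
a,b=[d[n]['frame'] for n in('scene','top')]
a=cv2.resize(a[90:265,50:290],None,fx=3,fy=3,interpolation=2)[:300*2];cv2.imwrite('pics/s1.png',a)
b=cv2.resize(b[170:300,290:540],None,fx=3.2,fy=3.2,interpolation=2);cv2.imwrite('pics/t1.png',b)
E
```

```text
time_s: 7.1
position: [510.1, -210.4, 283.9]
ee_rot: [0.691, 0.723, -0.001, -0.001]
ft_force: [-0.3, 0.1, -4.2]
gripper_width: 12.4
gripper_force: 88.1
time_s: 7.9
position: [511.0, -207.8, 285.0]
ee_rot: [0.776, 0.631, -0.0, -0.0]
ft_force: [0.7, -0.1, -2.9]
gripper_width: 12.4
gripper_force: 88.1
t 7.9 pos [ 511.  -207.8  285. ] d [-0.3 -0.3  1. ] rv [-0.0006 -0.0003  0.0012] w 12.353880065034694 F [ 0.7 -0.1 -2.9] [-0.03 -0.01 -0.01]
```

View pics/s1.png

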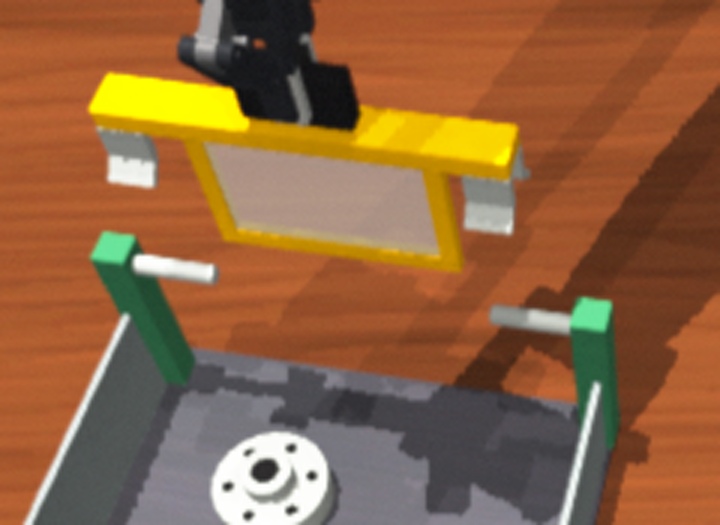

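View pics/t1.png

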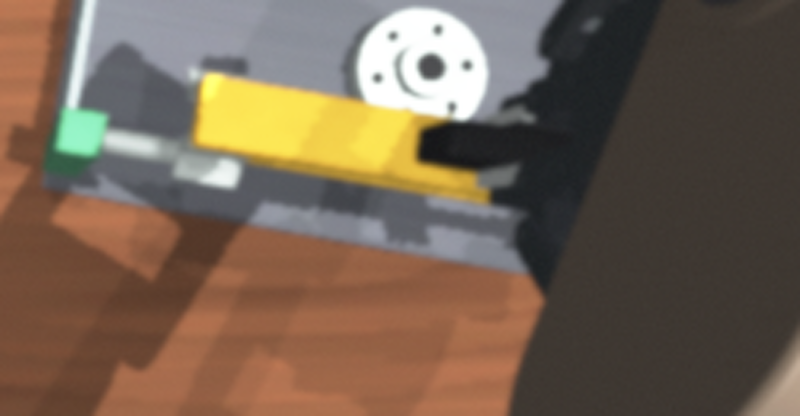

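The scene crop shows the door held level above and between the posts, with the rail ends near (92-110,75-122) and (508-518,125-178). The top crop shows the +y rail end at (195-205,73-143). I'll check these against the measured pin line.

```bash
python3 - <<'E'
from h import *
d=pickle.load(open('cap1.pkl','rb'));T,S=d['top'],d['scene']
for k,t,s in [('A+',(354.1,192.8),(219.3,145)),('A-',(350.9,214.7),(222.7,131.7))]:
    p,e=tri(T,t,S,s);print(k,p.round(1),e.round(1),onz(T,t,277)[:2].round(1),onz(S,s,277)[:2].round(1))
for k,s in [('B+',(80.7,126)),('B-',(86.7,115))]: print(k,onz(S,s,277).round(1))
c=np.array([510.6,-208]);a=1.3625;u=np.array([np.cos(a),np.sin(a)]);v=np.array([u[1],-u[0]])
for n,i,j in(('A+',1,1),('A-',1,-1),('B+',-1,1),('B-',-1,-1)):print('want',n,(c+110*i*u+13.5*j*v).round(1))
E
```

```text
A+ [ 547.2 -100.6  277.1] 1.9 [ 547.2 -101.6] [547.3 -99.7]
A- [520.9 -95.7 277.5] 1.2 [520.9 -96.4] [520.5 -95.2]
B+ [ 500.4 -313.3  277. ]
B- [ 477.1 -308.3  277. ]
want A+ [ 546.6 -103.2]
want A- [520.1 -97.6]
want B+ [ 501.1 -318.4]
want B- [ 474.6 -312.8]
```

The x error is under 1 mm and the rail height of 277 is as expected. Along y the door is about 2-3 mm over, which is harmless, and I'll trim 2 mm. Next I'll lower it until the pins are in the flared mouths.

To row units: 20 mm is 0.4, 18 mm is 0.36.

```bash
python3 shift.py '[-0.04, 0, 0.16, 0, 0, 0, 0, 0, 0.32, 0, 0, 0, 0, 0, 0.4, 0, 0, 0, 0, 0, 0.4, 0, 0, 0, 0, 0, 0.36, 0, 0, 0, 0, 0, 0.24, 0, 0, 0, 0, 0, 0.12, 0, 0, 0, 0, 0, 0, 0, 0, 0, 0, 0, 0, 0, 0, 0]'
python3 - <<'E'
from h import *
from station import arm, capture, get_obs
go(510.2,-210,153.8,-.2075)
d=capture("scene");cv2.imwrite('pics/s2.png',cv2.resize(d['frame'][120:270,50:290],None,fx=3.3,fy=3.3,interpolation=2))
E
```

```text
time_s: 8.9
position: [511.2, -210.2, 186.0]
ee_rot: [0.776, 0.63, 0.0, 0.001]
ft_force: [0.5, 0.3, -3.1]
gripper_width: 12.2
gripper_force: 88.0
t 8.9 pos [ 511.2 -210.2  186. ] d [ 0.  -1.  32.2] rv [0.0012 0.0005 0.0005] w 12.168510613735263 F [ 0.5  0.3 -3.1] [-0.05 -0.01 -0.04]
```

View pics/s2.png

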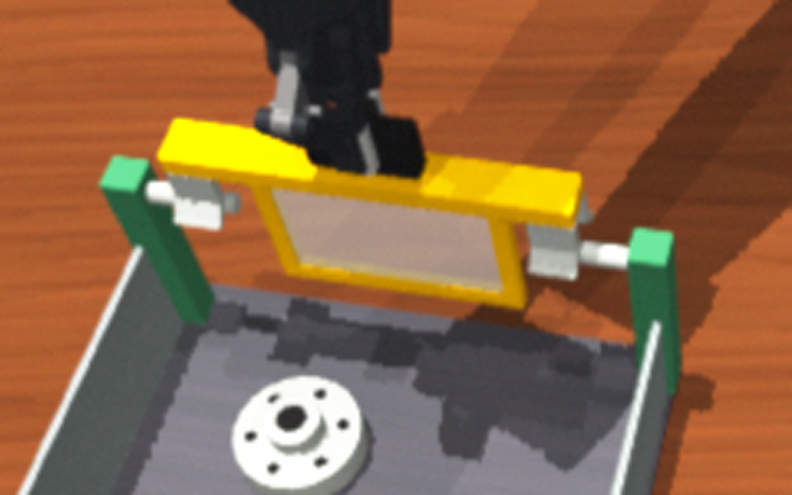

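Both knuckles (about (197,205) and (553,250)) sit over the pins, with pin visible on each side of the knuckle mouths. I'll lower slowly and watch the force.

To row units: 4 mm is 0.08, 3 mm is 0.06.

```bash
python3 shift.py '[0, -0.008, 0.08, 0, 0, 0, 0, 0, 0.08, 0, 0, 0, 0, 0, 0.08, 0, 0, 0, 0, 0, 0.08, 0, 0, 0, 0, 0, 0.06, 0, 0, 0, 0, 0, 0.04, 0, 0, 0, 0, 0, 0, 0, 0, 0, 0, 0, 0, 0, 0, 0]'
python3 -c "
from h import *
go(510.2,-210,153.8,-.2075)"
```

```text
time_s: 9.75
position: [510.4, -209.9, 164.4]
ee_rot: [0.776, 0.63, 0.0, 0.0]
ft_force: [0.6, -0.6, -3.5]
gripper_width: 12.6
gripper_force: 88.1
t 9.75 pos [ 510.4 -209.9  164.4] d [-0.2 -0.2 10.6] rv [0.0001 0.     0.0005] w 12.559210222137272 F [ 0.6 -0.6 -3.5] [-0.04 -0.04  0.03]
```

To row units: 2 mm is 0.04, 1 mm is 0.02.

```bash
python3 shift.py '[0, 0, 0.04, 0, 0, 0, 0, 0, 0.04, 0, 0, 0, 0, 0, 0.04, 0, 0, 0, 0, 0, 0.04, 0, 0, 0, 0, 0, 0.02, 0, 0, 0, 0, 0, 0, 0, 0, 0, 0, 0, 0, 0, 0, 0]'
python3 -c "
from h import *
go(510.2,-210,153.8,-.2075)"
```

```text
time_s: 10.45
position: [510.4, -209.8, 155.3]
ee_rot: [0.776, 0.63, -0.0, 0.0]
ft_force: [0.3, 0.3, -4.3]
gripper_width: 12.1
gripper_force: 88.1
t 10.45 pos [ 510.4 -209.8  155.3] d [-0.2 -0.1  1.5] rv [0.     0.     0.0005] w 12.088590747037536 F [ 0.3  0.3 -4.3] [ 0.    0.02 -0.  ]
```

To row units: 0.7 mm is 0.014, 0.5 mm is 0.01.

```bash
python3 shift.py '[0, 0, 0.014, 0, 0, 0, 0, 0, 0, 0, 0, 0, 0, 0, 0.01, 0, 0, 0, 0, 0, 0, 0, 0, 0]'; python3 shift.py '[0, 0, 0.012, 0, 0, 0, 0, 0, 0, 0, 0, 0, 0, 0, 0, 0, 0, 0]'; python3 -c "
from h import *
go(510.2,-210,153.8,-.2075)"
```

```text
time_s: 10.85
position: [510.3, -209.8, 154.1]
ee_rot: [0.776, 0.63, -0.0, -0.0]
ft_force: [0.2, 0.9, -4.0]
gripper_width: 12.5
gripper_force: 88.1
time_s: 11.15
position: [510.4, -209.9, 153.8]
ee_rot: [0.776, 0.63, 0.0, 0.0]
ft_force: [-1.0, 0.5, -1.1]
gripper_width: 12.4
gripper_force: 88.5
t 11.15 pos [ 510.4 -209.9  153.8] d [-0.2 -0.2  0. ] rv [0.0002 0.0001 0.0005] w 12.43882792578504 F [-1.   0.5 -1.1] [-0.02  0.08  0.02]
```

To row units: 0.5 mm is 0.01.

```bash
python3 shift.py '[0, 0, 0.01, 0, 0, 0, 0, 0, 0, 0, 0, 0, 0, 0, 0, 0, 0, 0]'; python3 -c "
from h import *
from station import arm, capture, get_obs
go(510.2,-210,153.8,-.2075)
d=capture('scene');cv2.imwrite('pics/s3.png',cv2.resize(d['frame'][120:270,50:290],None,fx=3.3,fy=3.3,interpolation=2))"
```

```text
time_s: 11.45
position: [510.5, -209.9, 153.8]
ee_rot: [0.776, 0.63, -0.0, 0.0]
ft_force: [-2.4, 1.1, 3.2]
gripper_width: 12.1
gripper_force: 89.1
t 11.45 pos [ 510.5 -209.9  153.8] d [-0.1 -0.3 -0. ] rv [0.0002 0.0002 0.0006] w 12.076291993589775 F [-2.4  1.1  3.2] [0.24 0.48 0.02]
```

View pics/s3.png

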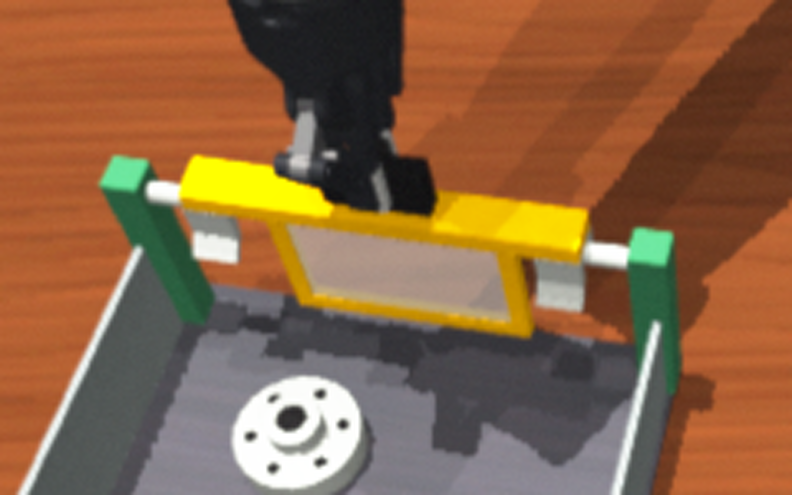

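The door is down, with both pins running into the knuckles right under the rail (left (165,193), right (605,255)). The height matches the prediction, and the moment suggests both knuckles are bearing load. I'll press a little more to confirm, then release.

To row units: 0.8 mm is 0.016.

```bash
python3 shift.py '[0, 0, 0.016, 0, 0, 0, 0, 0, 0, 0, 0, 0, 0, 0, 0, 0, 0, 0]'; python3 -c "
from h import *
go(510.2,-210,153.8,-.2075)"
```

```text
time_s: 11.8
position: [510.6, -209.9, 153.7]
ee_rot: [0.776, 0.63, -0.0, 0.0]
ft_force: [-4.2, 2.0, 7.1]
gripper_width: 12.6
gripper_force: 89.7
t 11.8 pos [ 510.6 -209.9  153.7] d [-0.2 -0.3 -0.1] rv [0.0001 0.0002 0.0007] w 12.6153275095529 F [-4.2  2.   7.1] [ 0.34  0.85 -0.05]
```

To row units: -1.2 mm is -0.024.

```bash
python3 shift.py '[0, 0, -0.024, 0, 0, 0, 0, 0, 0, 0, 0, 0, 0, 0, 0, 0, 0, 0]'; python3 shift.py '[0, 0, 0, 0, 0, 0, 0, 0, 0, 0, 0, 0, 0, 0, 0, 0, 0, 0, 0, 0, 0, 0, 0, 0, 0, 0, 0, 0, 0, 0, 0, 0, 0, 0, 0, 0]' 60; python3 shift.py '[0, 0, -0.16, 0, 0, 0, 0, 0, -0.3, 0, 0, 0, 0, 0, -0.5, 0, 0, 0, 0, 0, -0.6, 0, 0, 0, 0, 0, -0.6, 0, 0, 0, 0, 0, -0.6, 0, 0, 0, 0, 0, -0.4, 0, 0, 0, 0, 0, 0, 0, 0, 0, 0, 0, 0, 0, 0, 0]'
python3 -c "
from h import *
from station import arm, capture, get_obs
f=[capture('scene')['frame'] for _ in range(2)]
print(np.abs(f[0].astype(int)-f[1]).max())
cv2.imwrite('pics/s4.png',f[1])"
```

```text
time_s: 12.1
position: [510.5, -209.9, 153.8]
ee_rot: [0.776, 0.63, 0.0, 0.0]
ft_force: [-3.5, 1.1, 4.0]
gripper_width: 12.5
gripper_force: 89.0
time_s: 12.7
position: [510.4, -209.8, 153.4]
ee_rot: [0.776, 0.63, 0.0, 0.0]
ft_force: [0.0, -0.3, -0.9]
gripper_width: 59.8
gripper_force: 0.0
time_s: 13.6
position: [510.4, -209.9, 312.2]
ee_rot: [0.776, 0.63, 0.0, 0.001]
ft_force: [-0.7, 0.4, -1.4]
gripper_width: 59.8
gripper_force: 0.0
94
```

View pics/s4.png

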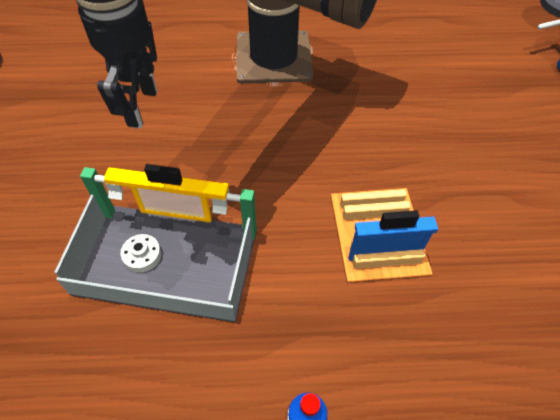

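The door hangs on both pins (rail from (106,178) to (227,192)). The blue guard and hub are in place and the gripper is clear. I'll let it settle and check that it is still.

```bash
cat > chk.py <<'E'
from h import *
from station import arm, capture, get_obs
c=capture('scene');f=c['frame'];np.save('f_%d.npy'%(get_obs()['time_s']*100),f)
H,S,V=cv2.split(cv2.cvtColor(f,cv2.COLOR_BGR2HSV))
m=(H>20)&(H<34)&(S>150)&(V>90);m[:,:95]=0;m[:,240:]=0
ys,xs=np.nonzero(m);print(get_obs()['time_s'],'yellow centroid',xs.mean().round(2),ys.mean().round(2),len(xs))
E
for i in 1 2 3; do python3 chk.py; python3 shift.py '[0, 0, 0, 0, 0, 0, 0, 0, 0, 0, 0, 0, 0, 0, 0, 0, 0, 0, 0, 0, 0, 0, 0, 0, 0, 0, 0, 0, 0, 0, 0, 0, 0, 0, 0, 0, 0, 0, 0, 0, 0, 0]' >/dev/null; done; python3 chk.py
python3 - <<'E'
from h import *
from station import arm, capture, get_obs
T,S=capture('top'),capture('scene')
# expected seated points: rail-end top corners z=146 and lower window frame corners z=36
c=np.array([510.3,-208]);a=1.3625;u=np.array([np.cos(a),np.sin(a)])
f=S['frame'].copy()
for y,z in((0,181),(110,146),(-110,146),(70,36),(-70,36)):
    q=S['R']@np.r_[c+y*u,z]+S['t'];p=q[:2]/q[2]*S['fx']+[S['cx'],S['cy']];print(y,z,p.round(1));cv2.circle(f,tuple(p.round().astype(int)),1,(255,0,255),-1)
cv2.imwrite('pics/s5.png',cv2.resize(f[140:260,60:270],None,fx=3.6,fy=3.6,interpolation=2))
E
```

```text
13.75 yellow centroid 168.06 189.17 2173
14.5 yellow centroid 168.02 189.14 2169
15.25 yellow centroid 168.14 189.18 2176
16.0 yellow centroid 168.04 189.17 2172
0 181 [161.2 168.5]
110 146 [226.3 189.6]
-110 146 [105.4 172.8]
70 36 [210.8 220.7]
-70 36 [141.2 210.6]
```

View pics/s5.png

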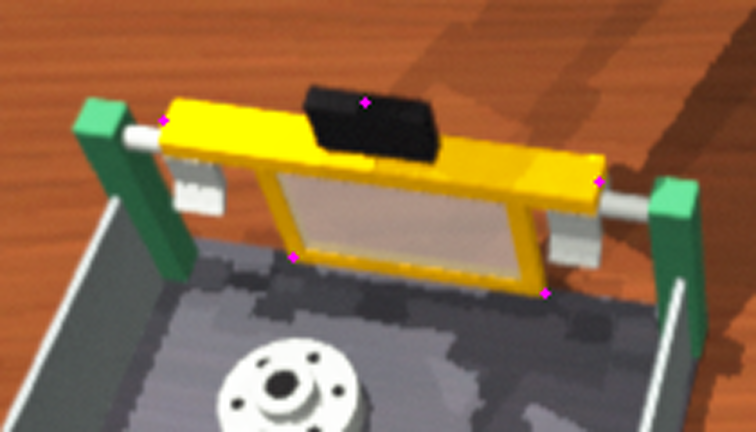

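The door is still, and its handle, rail ends and lower corners all fall on the points predicted for a fully seated, upright door. I'm handing it in.

```bash
python3 -c "
from station import arm, capture, get_obs
print(arm.finish_job())"
```

```text
the job is handed in; nothing more can be done
None
```

The yellow guard door is hanging upright and still, fully seated on both hinge pins; the gripper let go and is clear, the blue guard and hub were not touched, and the job is handed in after about 16 s of robot time.

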